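# Put the sharpening stone away in the wide drawer

## Robot

A 6-joint arm with a two-finger parallel gripper is mounted at the origin on a cart in front of the work surface, level with it; the furniture and walls round the work are solid. World frame = base frame: x ahead of the robot, y to its left, z up, the work surface at z = 0. Lengths are in m, angles in rad, forces in N, time in s.
With the tool pointing down it reaches from about 0.35 to 0.975 m from the base axis. Payload 7.1 kg.
Tool frame: the origin (TCP) lies midway between the tips of the shut fingers; the grasp point (between the pads) lies 19 mm behind it; z points along the fingers, y is the line along which they close (so a half turn about z gives the same grasp; the last joint's range is limited). The gripper opens to 88 mm and grips with 3 to 60 N. Pads are 20 mm wide; open, the fingers measure 115 mm over their backs; the gripper's body (75 mm by 178 mm) begins 61 mm behind the grasp point.
Start: joints at [-1.288, 0.423, 1.63, -0, 1.089, -0.019], TCP at [0.186, -0.597, 0.193] pointing down, gripper open.
Joint ranges: [-3, 3], [-0.9, 2.11], [0.09, 2.58], [-1.31, 4.45], [0.11, 2.69], [-2.54, 2.54]. Speed limits (rad/s): [2.39, 2.39, 3.01, 3.14, 3.14, 3.14].

## Interface

Orientations are given as a unit quaternion [w, x, y, z].
In Python, from station import manip, readout, read_camera, camera_info gives the robot as it stands (manip), with the cameras as plain functions and the readings (readout). Calls block until the motion is done:
- manip.move_pose(position, orientation): joint-space move of the TCP to a pose.
- manip.movel(position, frame=None, v=0.15, until_force=None): straight line of the TCP; frame=None keeps the orientation; v is the mean speed in m/s. With until_force (N) it stops when the force on the tool has changed by that much, and returns True; else False.
- manip.movej(angles): joint-space move.
- manip.command_gripper(opening): opening from 0.0 (shut) to 1.0 (fully open); the grip force is fixed at half the most; returns when the fingers have stopped.
- manip.wait(seconds).
- manip.inverse_kinematics(position, orientation): joint angles nearest the present ones, or None.
- read_camera(name): name is "scene" or "side" or "wrist"; returns the picture (384x512x3 uint8, red, green, blue); there is no depth.
- camera_info(name): a dict with "intrinsics" (3x3 intrinsics, pixels), "dist" ([k1, k2, p1, p2, k3] as OpenCV has them; the pictures are not rectified), "T" (4x4, takes a point from camera to world coordinates); the wrist camera has in their place "tool_from_camera" (4x4, takes a point from camera to tool coordinates, whose origin is the TCP and whose axes are the flange's). Camera axes: x right, y up, looking along -z (the intrinsics and any distortion apply to the point x, -y, -z); pixel columns grow to the right and rows downward; lengths in m; the calibration is good to about 2 mm. A picture is of the moment at which its call begins: read the wrist's pose just before it. camera_info takes no time and is no camera call.
A pose or a line that the arm cannot do raises manip.MotionError and nothing moves.
- manip.job_done(): hands the job in; it is judged then, once.
Readings, each from a call of its own:
- readout.get_time(): time.
- readout.get_joint_pos(): joint angles.
- readout.get_qvel(): joint speeds.
- readout.get_effort(): joint torques, N m.
- readout.get_tcp_pos(): TCP position.
- readout.get_ee_rot(): TCP orientation.
- readout.get_ft_force(): force on the tool from outside, world axes, zero at the start.
- readout.get_ft_torque(): the same for the moment, N m.
- readout.get_grip_width(): opening from 0.0 (shut) to 1.0 (fully open).
- readout.get_finger_force(): force on a finger pad.
Only numpy, scipy, OpenCV 4.12 (cv2) and the standard library are available. Lean on these libraries where they do the work, as an engineer would, in place of code of your own. Each camera call takes 0.05 s, during which the arm holds its last target. There are 200 camera calls.

## Task

Put the sharpening stone away in the wider of the two drawer units: pull its drawer well open by the handle, gently set the stone down flat on its wooden base inside the drawer, without dropping it, and then push the drawer fully shut. Leave the narrow unit's drawer shut and the tin, the awl and the roll of tape where they lie.

Things in the scene. Friction and masses are not known exactly. Their poses are not given: they have to be found in the camera images.
- wide_unit: Low grey sheet-steel drawer unit, 240 mm wide (y), 230 deep (x), 85 high, fixed to the worktop, with one drawer that fills its front. Origin: on the worktop under the middle of its front face (drawer shut); z up, +x towards its back, y across. The two units stand side by side in either order, each turned a little. A flat ring-handled clamp lies on top near the back.
- wide_drawer (a joint): Slide of the wide unit's drawer, m: 0 = fully shut, 0.165 = fully open; it grows as the drawer moves along the unit's -x. Runs freely (about 2 N), no catch or spring; stays where it is left. It may start up to 12 mm open.
- wide_handle (a point): Steel bow handle of the wide drawer: a level round bar 10 mm thick, 120 mm long along its y, 55 mm above the worktop (30 mm below the unit's top). Origin: middle of the bar's axis, 45 mm in front of the panel's face (40 mm clear gap behind the bar). Same axes as the unit; moves with the drawer.
- wide_drawer_floor (a point): Middle of the front edge of the wide drawer's inner floor (at the front panel), 15 mm above the worktop; moves with the drawer, axes of the unit. Inner floor 204 mm long (x, 0 to +204), 214 wide (y). Side and back walls rise 35 mm above it, the front panel (12 thick) 68; the unit's roof underside is 64 mm above the floor. Fully open, the first 165 mm are uncovered.
- hone_stone: Sharpening stone: dark grey oilstone, 46 x 150 mm, on a wooden base block 56 x 170 x 14 mm; 29 mm high in all, about 0.4 kg. Origin: centre of the base's underside; x across (56 mm), y along its length (170 mm), z up. Starts flat on the worktop near the robot, left or right. Grip it across the dark stone (46 mm wide, from 14 to 29 mm above its underside).
- narrow_unit: Low grey sheet-steel drawer unit, 150 mm wide (y), 230 deep (x), 85 high, fixed to the worktop, with one drawer that fills its front. Origin: on the worktop under the middle of its front face (drawer shut); z up, +x towards its back, y across. Like the wide one but narrower; to be left alone. A small dark bottle, 54 mm high, stands on top near the back.
- narrow_drawer (a joint): Slide of the narrow unit's drawer, m: 0 = shut; to be left shut.
- needle_tin: Flat olive-green tin, 68 x 98 x 20 mm, lid shut; bystander. Origin: centre of its underside.
- awl: Awl with a black grip, 188 mm long, 25 mm thick; bystander on the left. Origin: middle of its underside.
- tape_roll: Roll of masking tape lying flat, 102 mm across, 25 mm high; bystander. Origin: centre of its underside.

How it is judged:
By the outcome, as a careful person would: the job done as asked, in the order asked, and still so for the second after the job is handed in, with the robot touching nothing.
It also fails if it takes over 64 s, if anything falls off the work surface, if the arm or the gripper's body presses on something with over 40 N, if the wrist force passes 120 N, or if a joint passes its speed limit or range.

## Working session

There is one attempt and no reset: what is moved stays moved. The work goes in short steps, each a Python script; the robot and the scene stay as the last script left them, time stands still between calls to the robot, and variables do not carry over. Pictures are saved under pics/ and viewed, at most 10 in all, crops included, and the job is handed in when it is done.

```bash
mkdir -p pics; ls
python3 - <<'E'
from station import manip, readout, read_camera, camera_info
import cv2, numpy as np
for n in ("scene","side"):
    im=read_camera(n); cv2.imwrite(f"pics/{n}0.png",cv2.resize(im[:,:,::-1],(800,600),interpolation=cv2.INTER_CUBIC))
    np.save(f"pics/{n}0.npy",im)
    i=camera_info(n); print(n,np.round(i["intrinsics"],1).tolist(),i["dist"],np.round(i["T"],3).tolist())
print(readout.get_ee_rot(),camera_info("wrist"))
E
```

```text
pics
station.py
scene [[399.9, 0.0, 254.9], [0.0, 399.9, 197.6], [0.0, 0.0, 1.0]] [0.04670863 0.         0.         0.         0.        ] [[-0.847, 0.287, -0.448, -0.064], [-0.532, -0.458, 0.712, 1.011], [-0.001, 0.841, 0.54, 0.843], [0.0, 0.0, 0.0, 1.0]]
side [[426.9, 0.0, 253.1], [0.0, 426.9, 188.5], [0.0, 0.0, 1.0]] [-0.08561132  0.          0.          0.          0.        ] [[-0.945, 0.213, -0.248, 0.27], [-0.327, -0.622, 0.711, 0.87], [-0.003, 0.753, 0.658, 0.922], [0.0, 0.0, 0.0, 1.0]]
[-6.73621897e-04  9.88636887e-01  1.50321796e-01 -9.60610903e-05] {'intrinsics': array([[342.20773185,   0.        , 252.01646711],
       [  0.        , 342.20773185, 191.73900211],
       [  0.        ,   0.        ,   1.        ]]), 'dist': array([-0.00702169,  0.        ,  0.        ,  0.        ,  0.        ]), 'tool_from_camera': array([[ 1.00966899e-04,  9.65513736e-01,  2.60352098e-01,
         7.05323386e-02],
       [ 9.99999719e-01, -2.90940798e-04,  6.91142757e-04,
         1.01874192e-04],
       [ 7.43054873e-04,  2.60351955e-01, -9.65513494e-01,
        -1.92581111e-01],
       [ 0.00000000e+00,  0.00000000e+00,  0.00000000e+00,
         1.00000000e+00]])}
```

View pics/scene0.png

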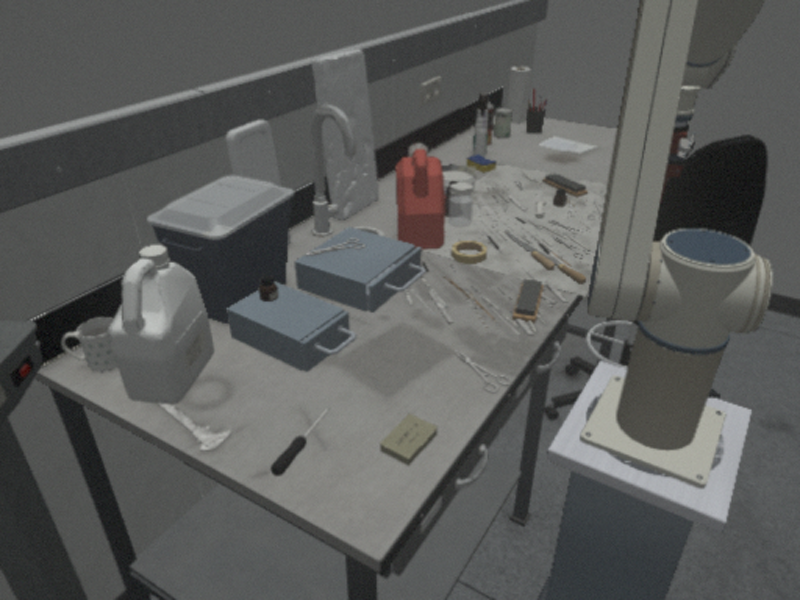

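View pics/side0.png

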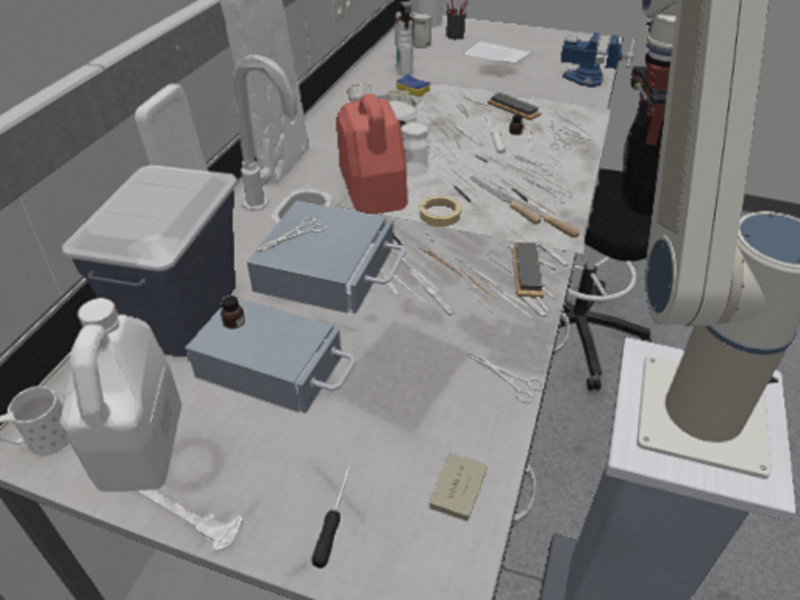

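Both views show the wide unit (side ≈(320,255), far from cameras), the narrow one (265,350), and the stone at side ≈(528,269), scene ≈(527,299). Zooming in for corners.

Run:
```python
import cv2, numpy as np
def t(n,x,y,w,h,k):
    im=np.load(f"pics/{n}0.npy")[y:y+h,x:x+w,::-1]
    im=cv2.convertScaleAbs(im,alpha=1.5)
    im=cv2.resize(im,(w*k,h*k),interpolation=cv2.INTER_CUBIC)
    for i in range(0,w,10): cv2.putText(im,str(x+i),(i*k,8),0,.3,(0,255,255),1); cv2.line(im,(i*k,10),(i*k,14),(0,255,255),1)
    for i in range(10,h,10): cv2.putText(im,str(y+i),(0,i*k+3),0,.3,(0,255,0),1)
    return im
a=t("side",155,122,114,80,5); b=t("side",320,148,45,48,5)
c=np.zeros((400,795,3),np.uint8); c[:400,:570]=a; c[:240,570:]=b
cv2.imwrite("pics/zs.png",c)
a=t("scene",185,140,95,65,5); b=t("scene",322,172,45,40,5)
c=np.zeros((325,700,3),np.uint8); c[:,:475]=a; c[:200,475:]=b
cv2.imwrite("pics/zc.png",c)
```

```text
(no output)
```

View pics/zs.png

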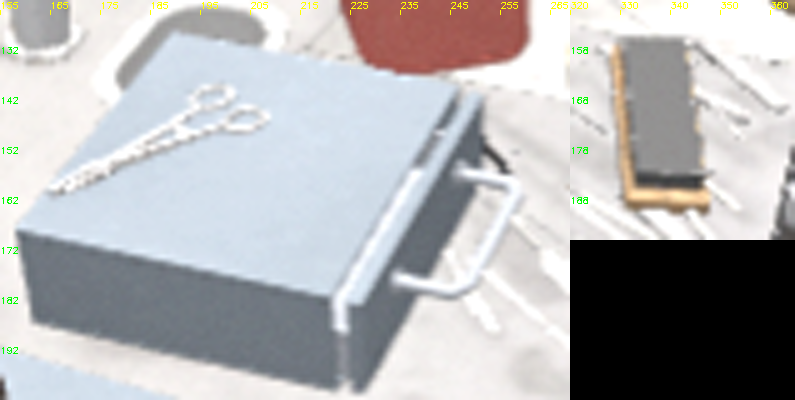

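View pics/zc.png

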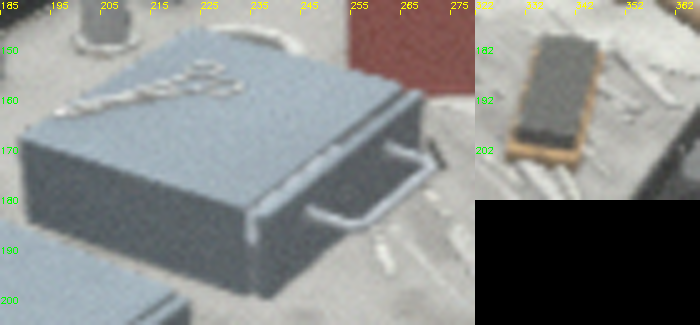

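```bash
cat > h.py <<'E'
import numpy as np, cv2
from station import manip, readout, read_camera, camera_info
from scipy.optimize import least_squares
from scipy.spatial.transform import Rotation as R
F=np.diag([1.,-1,-1])
def proj(n,P,T=None):
    i=camera_info(n); T=i["T"] if T is None else T
    Pc=(np.asarray(P)-T[:3,3])@T[:3,:3]@F
    return cv2.projectPoints(Pc,np.zeros(3),np.zeros(3),i["intrinsics"],np.asarray(i["dist"]))[0][:,0]
def place(L,x,y,yaw):
    L=np.asarray(L,float); c,s=np.cos(yaw),np.sin(yaw)
    return L@np.array([[c,-s,0],[s,c,0],[0,0,1]]).T+[x,y,0]
def quat(yaw):  # tool down; tool y axis at world angle yaw+90deg (fingers close along local y of yaw)
    q=(R.from_euler('z',yaw)*R.from_quat([1,0,0,0])).as_quat(); return np.array([q[3],*q[:3]])
E
cat > fit.py <<'E'
from h import *
side=np.array([(222,181.4),(158.2,168),(190.6,128.4),(247,139.4),(161.6,186.4),(227.4,183),(251.8,141.6),(227,200.4),(247,180.6),(259,158)])
scene=np.array([(234.4,181.4),(189.4,167.4),(224,145.6),(266,157),(190.6,184.4),(237.4,182.4),(269.4,159),(238.4,199.6),(256,184.6),(272,172.4)])
def U(p):
    x,y,w,a,d=p; h=.12
    L=[(a,h,.085),(.23,h,.085),(.23,-h,.085),(a,-h,.085),(.23,h,0),(-d,h,.083),(-d,-h,.083),(-d,h,.002),(-d-.047,.06,.055),(-d-.047,-.06,.055)]
    return place(L,x,y,w)
def S(p):
    t,b=.029,0.
    return place([(.023,.075,t),(.023,-.075,t),(-.023,-.075,t),(-.023,.075,t),(.028,.085,b),(-.028,.085,b)],*p)
f=lambda p,M,A,B:np.r_[(proj("side",M(p))-A).ravel(),(proj("scene",M(p))-B).ravel()]
r=least_squares(f,[.75,-.1,0,.01,.01],args=(U,side,scene),loss='soft_l1')
print("unit",r.x.round(4)); print(r.fun.reshape(2,-1,2).round(1).tolist())
s1=np.array([(329.2,155.6),(344.4,155.6),(346.6,182.6),(332.4,182.4),(331,189.4),(347.8,190)])
s2=np.array([(336,179.2),(347,179.6),(342.2,199.6),(330,198),(328.4,203.6),(342.4,204.6)])
# camera-far end is -y; left in image = +x
s1=s1[[3,0,1,2,4,5]]; s2=s2[[3,0,1,2,4,5]]
r=least_squares(f,[.5,-.2,0],args=(S,s1,s2),loss='soft_l1')
print("stone",r.x.round(4)); print(r.fun.reshape(2,-1,2).round(1).tolist())
def ray(n,uv,z):
    return least_squares(lambda q:(proj(n,[[q[0],q[1],z]])[0]-uv),[.6,.2]).x.round(3)
k=.64
for nm,uv,z in (("tin",(459,486),.02),("awl",(332,520),.01),("tape",(440,211),.02),("narrow front near top",(300,403-22),.085),("narrow front far top",(340,340),.085),("n handle near",(340,388),.055),("n handle far",(353,355),.055)): print(nm,ray("side",np.array(uv)*k,z))
E
python3 fit.py
```

```text
unit [ 0.676  -0.1582  0.0098  0.0132  0.0012]
[[[-0.3, -0.7], [0.2, -1.0], [-0.4, -0.9], [0.4, -1.2], [0.6, 0.7], [-1.3, -0.8], [-0.4, -2.2], [0.3, 1.3], [0.3, -0.3], [-0.0, 0.5]], [[-0.2, 0.5], [-0.6, 0.0], [-0.1, -0.4], [0.5, -0.0], [0.1, 1.4], [-0.0, 1.0], [0.1, -0.8], [-0.5, 2.0], [0.6, 1.6], [0.1, 0.6]]]
stone [ 0.369  -0.2903  0.2524]
[[[0.6, -0.9], [1.1, -1.6], [-0.9, -0.9], [0.6, -0.4], [-0.4, 0.8], [-0.1, 1.0]], [[-0.1, -0.6], [-0.4, -0.8], [0.2, 0.5], [0.1, -0.1], [-1.0, 1.4], [0.0, 3.0]]]
tin [0.369 0.291]
awl [0.536 0.404]
tape [ 0.608 -0.428]
narrow front near top [0.665 0.224]
narrow front far top [0.639 0.113]
n handle near [0.607 0.192]
n handle far [0.615 0.113]
```

Run:
```python
from h import *
def snap(n):
    p=readout.get_tcp_pos(); q=readout.get_ee_rot(); im=read_camera("wrist")
    np.savez(f"pics/{n}.npz",p=p,q=q); cv2.imwrite(f"pics/{n}.png",im[:,:,::-1])
    cv2.imwrite(f"pics/{n}v.png",cv2.resize(cv2.convertScaleAbs(im[:,:,::-1],alpha=1.4),(800,600),interpolation=cv2.INTER_CUBIC))
manip.move_pose([.369,-.29,.24],quat(.252+np.pi/2)); manip.wait(.3); snap("w1")
manip.move_pose([.629,-.158,.24],quat(np.pi/2+.01)); manip.wait(.3); snap("w2")
print(readout.get_time(),readout.get_joint_pos())
```

```text
3.275 [-2.65528648e-01  4.10500539e-01  1.53281461e+00 -6.18504542e-05
  1.19791961e+00 -2.74603453e-01]
```

View pics/w1v.png

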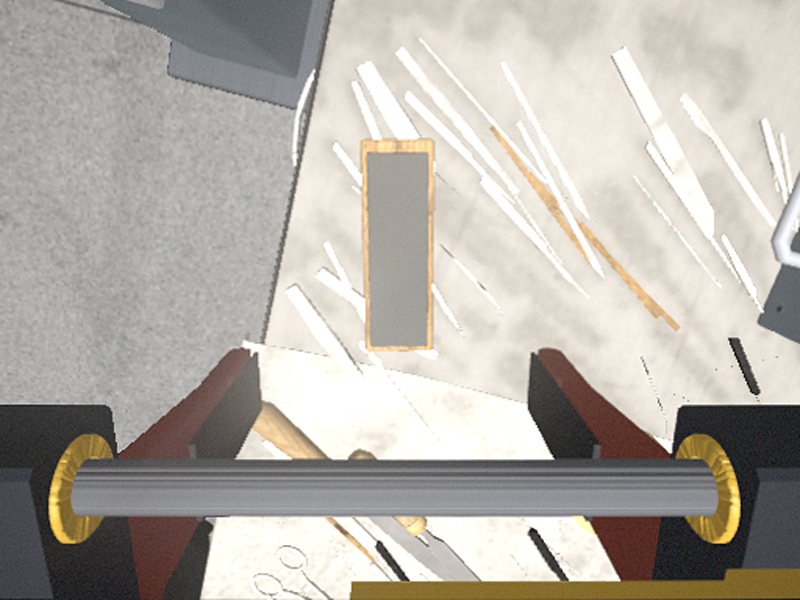

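View pics/w2v.png

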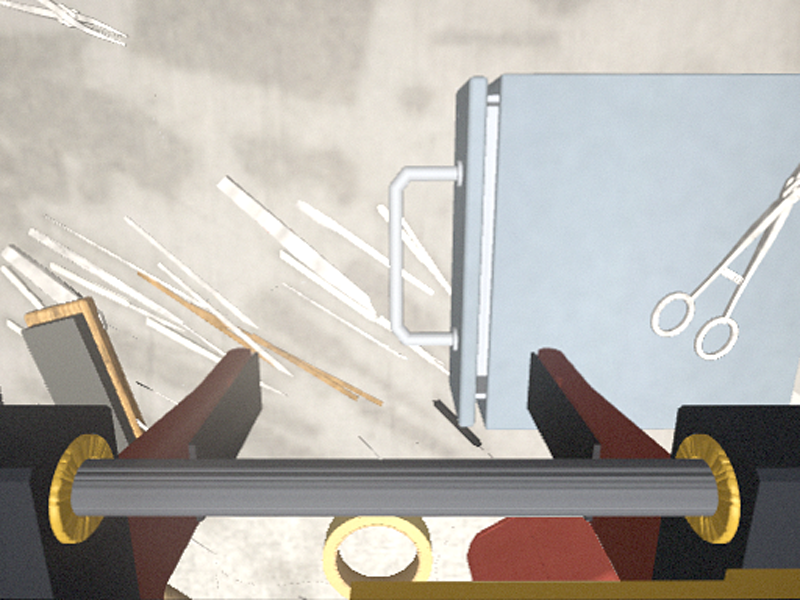

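w1: stone at (398,250), straight in the view. w2: bar axis at column ≈396, rows 170–342; drawer slightly ajar, gap at columns 487–498.

```bash
cat >> h.py <<'E'
def wray(n,uv,z,k=.64):
    d=np.load(f"pics/{n}.npz"); q=d["q"]; i=camera_info("wrist")
    T=np.eye(4); T[:3,:3]=R.from_quat([*q[1:],q[0]]).as_matrix(); T[:3,3]=d["p"]; T=T@i["tool_from_camera"]
    uv=np.array(uv,float).reshape(-1,1,2)*k
    c=cv2.undistortPoints(uv,i["intrinsics"],np.asarray(i["dist"]))[:,0]
    v=np.c_[c,np.ones(len(c))]@F@T[:3,:3].T
    return T[:3,3]+v*((z-T[2,3])/v[:,2])[:,None]
E
python3 - <<'E'
from h import *
t=wray("w1",[(366,152),(430,152),(433,347),(370,347)],.029); print("stone",t.round(4).tolist(),t.mean(0).round(4))
e=t[0]+t[1]-t[2]-t[3]; print("yaw",np.arctan2(e[1],e[0])-np.pi/2, np.linalg.norm(t[0]-t[1]),np.linalg.norm(e)/2)
b=wray("w2",[(396,170),(397,342)],.055); print("bar",b.round(4).tolist())
e=b[0]-b[1];print(np.arctan2(e[1],e[0])-np.pi/2,np.linalg.norm(e))
r=wray("w2",[(501,75),(488,428)],.085); e=r[0]-r[1]; print("roof",r.round(4).tolist(),np.arctan2(e[1],e[0])-np.pi/2,np.linalg.norm(e))
r=wray("w2",[(471,77),(460,427)],.083); e=r[0]-r[1]; print("panel front",r.round(4).tolist(),np.arctan2(e[1],e[0])-np.pi/2)
E
```

```text
stone [[0.3304, -0.2244, 0.029], [0.3756, -0.2128, 0.029], [0.4178, -0.3574, 0.029], [0.3689, -0.3699, 0.029]] [ 0.3732 -0.2911  0.029 ]
yaw 0.2715053478015994 0.046572530302156134 0.15053616605801787
bar [[0.6291, -0.0974, 0.055], [0.6311, -0.2225, 0.055]]
0.016024837372358602 0.12509197147861892
roof [[0.692, -0.04, 0.085], [0.6971, -0.2768, 0.085]] 0.02129683037925001 0.23687065741114827
panel front [[0.6742, -0.041, 0.083], [0.6772, -0.2773, 0.083]] 0.01261075961655389
```

Run:
```python
from h import *
w=.016; u=np.array([np.cos(w),np.sin(w),0]); q=quat(np.pi/2+w)
h=np.array([.630,-.159,.036])
manip.command_gripper(.45)
manip.move_pose(h+[0,0,.09],q)
print("contact",manip.movel(h,v=.12,until_force=8), readout.get_tcp_pos())
manip.command_gripper(0); print(readout.get_grip_width(),readout.get_finger_force(),readout.get_ft_force())
print(manip.movel(h-u*.135,v=.12,until_force=25),manip.movel(h-u*.17,v=.04,until_force=10))
p=readout.get_tcp_pos(); print(p,(p-h)@u,readout.get_ft_force(),readout.get_time())
manip.command_gripper(.45); p=np.array(readout.get_tcp_pos()); print(readout.get_ft_force())
manip.movel(p+[0,0,.15],v=.2)
```

```text
contact False [ 0.63074589 -0.15917079  0.03682581]
0.005810542742523808 0.0 [-0.63680453 -0.2233401  -0.5344529 ]
False False
[ 0.46036759 -0.16183183  0.03608235] -0.16965600798705907 [-0.19295342 -0.46007739 -0.16697331] 8.6333
[-0.403527   -0.01290689 -0.80508129]
```

The gripper shut fully, so it held nothing. Looking.

Run:
```python
from h import *
a=read_camera("side"); b=read_camera("scene")
k=lambda im,x,y:cv2.resize(im[y:y+125,x:x+165,::-1],(396,300),interpolation=cv2.INTER_CUBIC)
cv2.imwrite("pics/m1.png",np.hstack([k(a,155,110),k(b,180,120)]))
p=readout.get_tcp_pos(); q=readout.get_ee_rot(); im=read_camera("wrist")
np.savez("pics/w3.npz",p=p,q=q)
v=cv2.resize(cv2.convertScaleAbs(im[:,:,::-1],alpha=1.3),(400,300))
m=cv2.imread("pics/m1.png"); o=np.zeros((600,792,3),np.uint8); o[:300]=m; o[300:,:400]=v; cv2.imwrite("pics/m1.png",o)
```

```text
(no output)
```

View pics/m1.png

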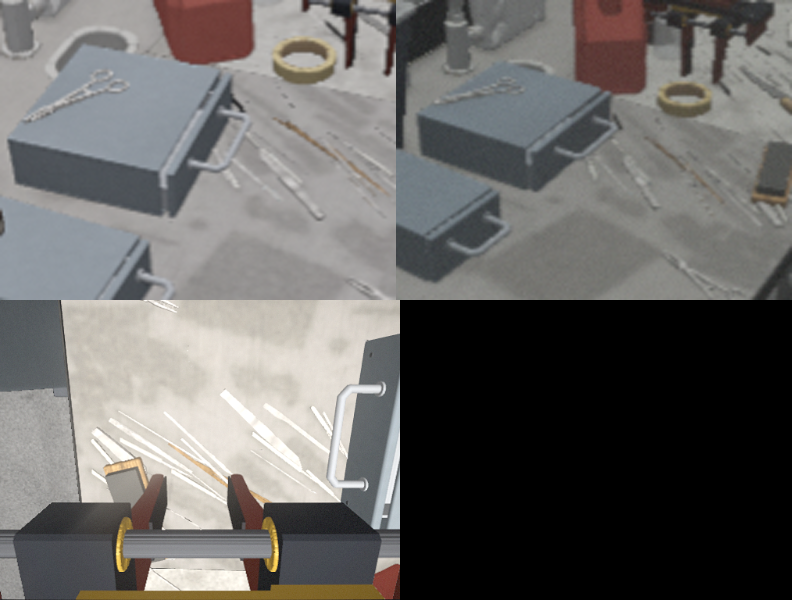

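Run:
```python
from h import *
d=np.load("pics/w3.npz"); print(d["p"],d["q"])
print(wray("w3",[(337,90),(331,180)],.055,k=1.28).round(4).tolist())
d=np.load("pics/w2.npz"); print(d["p"],d["q"],quat(np.pi/2+.01))
print(readout.get_grip_width(),readout.get_tcp_pos())
s=np.array([(250,110),(218,172)])/2.4+[155,110]
for uv in s: print(least_squares(lambda q:(proj("side",[[q[0],q[1],.055]])[0]-uv),[.6,-.2]).x.round(3))
```

```text
[ 0.45905394 -0.16138685  0.18464663] [-1.22376429e-03  7.01424212e-01  7.12742785e-01 -5.47637412e-04]
[[0.6224, -0.1014, 0.055], [0.6318, -0.2145, 0.055]]
[ 0.62854653 -0.15876865  0.24032778] [1.40713474e-04 7.03964160e-01 7.10235480e-01 7.12535799e-05] [0.         0.70356242 0.71063346 0.        ]
0.4495032964777964 [ 0.45914998 -0.16141432  0.18469368]
[ 0.632 -0.233]
[ 0.629 -0.091]
```

Handle is still at x≈0.63, unmoved. I'll go down again and look before closing.

Run:
```python
from h import *
w=.016; q=quat(np.pi/2+w)
h=np.array([.630,-.159,.036])
manip.move_pose(h+[0,0,.09],q)
print("contact",manip.movel(h,v=.12,until_force=8), readout.get_tcp_pos(),readout.get_grip_width(),readout.get_ft_force())
def shot():
    a=read_camera("side"); im=read_camera("wrist")
    l=cv2.resize(a[110:210,190:322,::-1],(396,300),interpolation=cv2.INTER_CUBIC)
    return np.vstack([l,cv2.resize(cv2.convertScaleAbs(im[:,:,::-1],alpha=1.3),(396,300))])
A=shot(); manip.command_gripper(0); print(readout.get_grip_width(),readout.get_finger_force(),readout.get_tcp_pos(),readout.get_time())
B=shot(); cv2.imwrite("pics/m2.png",np.hstack([A,B]))
```

```text
contact False [ 0.63055366 -0.15922209  0.03675837] 0.45135958250640695 [-0.69048574 -0.24436402 -1.24596033]
0.006957709140559602 0.0 [ 0.62994744 -0.15897844  0.03592664] 12.9417
```

View pics/m2.png

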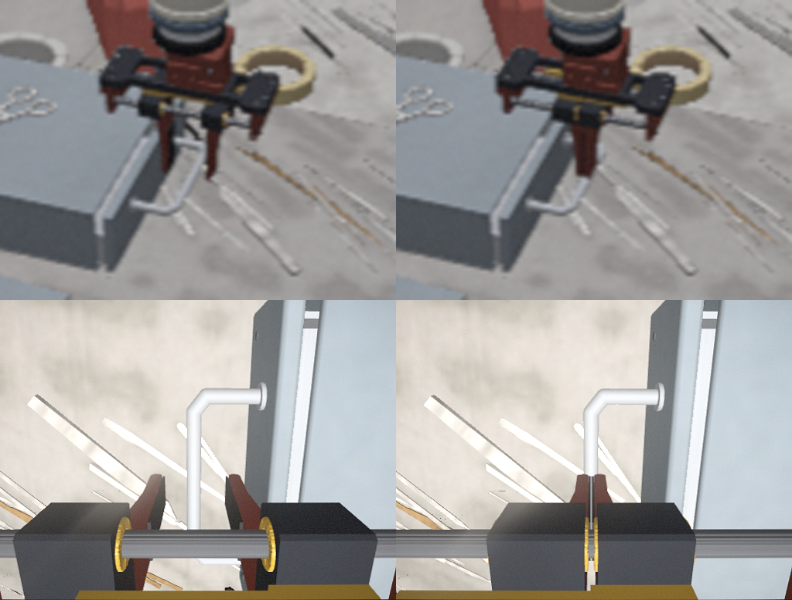

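The fingers straddle the bar, yet close right through it with no force. I'll open again and hook the bar with the rear finger, measuring whether the drawer moves.

Run:
```python
from h import *
w=.016; u=np.array([np.cos(w),np.sin(w),0])
h=np.array([.630,-.159,.036])
def patch(): return read_camera("side")[165:215,205:245].astype(float)
manip.command_gripper(.45); a=patch(); a2=patch(); print("noise",abs(a-a2).mean())
for d in (.015,.025,.035,.05,.06):
    c=manip.movel(h-u*d,v=.06,until_force=12); print(d,c,np.round(readout.get_ft_force(),2),round(readout.get_finger_force(),2),readout.get_grip_width(),abs(patch()-a).mean())
```

```text
noise 0.7136666666666667
0.015 False [ 1.03  0.13 -0.  ] 0.0 0.4517488595075009 0.7815
0.025 False [-0.42  0.48  0.51] 0.0 0.4507240116117239 0.8733333333333333
0.035 False [-0.45 -0.63 -0.58] 0.0 0.4512559079585339 1.0115
0.05 False [ 0.15 -0.24  0.63] 0.0 0.4497667069316159 1.2373333333333334
0.06 False [0.23 0.02 0.55] 0.0 0.4520311859028241 1.4296666666666666
```

Run:
```python
from h import *
print("pred tips side crop",((proj("side",[[.61,-.159,.036],[.65,-.159,.036],[.63,-.159,.055],[.628,-.099,.055]])-[190,110])*3).round(0).tolist())
p=np.array(readout.get_tcp_pos())
manip.movel(p+[0,0,.075],v=.15); manip.command_gripper(0)
b=np.array([.630,-.159,.1]); manip.movel(b,v=.12)
print("down",manip.movel(b-[0,0,.06],v=.05,until_force=5),readout.get_tcp_pos(),np.round(readout.get_ft_force(),2),readout.get_time())
```

```text
pred tips side crop [[205.0, 194.0], [171.0, 186.0], [188.0, 177.0], [171.0, 210.0]]
down False [ 0.63029703 -0.15906711  0.04039382] [ 0.14  0.27 -0.67] 19.3083
```

Predicted fingertips in the side view fall ~5 px below the seen ones: the real tips seem 15–28 mm shorter than the TCP says. Probing further down onto the bar with shut fingers.

Run:
```python
from h import *
b=np.array([.630,-.159,.015])
print("down",manip.movel(b,v=.03,until_force=4),readout.get_tcp_pos(),np.round(readout.get_ft_force(),2),readout.get_time())
a=read_camera("side"); im=read_camera("wrist")
l=cv2.resize(a[110:210,190:322,::-1],(396,300),interpolation=cv2.INTER_CUBIC)
cv2.imwrite("pics/m3.png",np.hstack([l,cv2.resize(cv2.convertScaleAbs(im[:,:,::-1],alpha=1.3),(396,300))]))
```

```text
down True [ 0.63070107 -0.15907619  0.03018665] [ 0.51 -0.15  4.19] 19.7833
```

Run:
```python
from h import *
g=lambda c:np.array(c)/3+[190,110]
def zsolve(uv,x,y): # z & free y
    r=least_squares(lambda s:proj("side",[[x,s[0],s[1]]])[0]-uv,[y,.1]); return r.x.round(4)
for c,x in (((108,112),.719),((262,138),.541),((167,172),.65),((212,178),.61)): print(c,zsolve(g(c),x,-.15))
for z in (.116,.145): print(z,((proj("side",[[.719,-.122,z],[.541,-.122,z]])-[190,110])*3).round(0).tolist())
```

```text
(108, 112) [-0.1554  0.1228]
(262, 138) [-0.1301  0.149 ]
(167, 172) [-0.1474  0.0648]
(212, 178) [-0.1817  0.041 ]
0.116 [[96.0, 135.0], [259.0, 169.0]]
0.145 [[95.0, 112.0], [260.0, 146.0]]
```

View pics/m3.png

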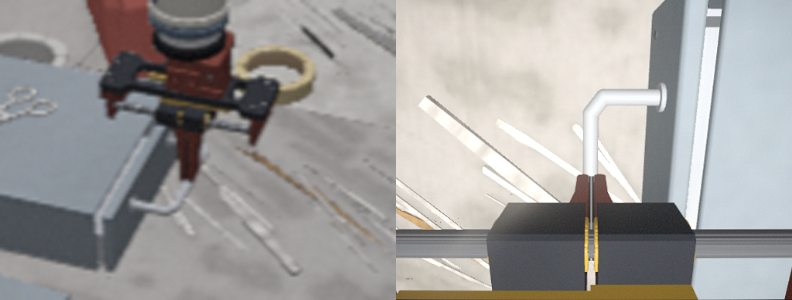

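The view confirms shut tips resting on the bar at reported z≈0.031, so the whole gripper sits ~29 mm higher than reported. Correcting for that and pulling.

```bash
echo 'DZ=.029' >> h.py
python3 - <<'E'
from h import *
w=.016; u=np.array([np.cos(w),np.sin(w),0])
h=np.array([.630,-.159,.037-DZ])
manip.movel(h+[0,0,.045],v=.12); manip.command_gripper(.45)
print("contact",manip.movel(h,v=.08,until_force=8), readout.get_tcp_pos())
manip.command_gripper(0); g=readout.get_grip_width(); print(g,readout.get_finger_force(),np.round(readout.get_ft_force(),2))
if g>.05:
    print(manip.movel(h-u*.135,v=.12,until_force=25),manip.movel(h-u*.166,v=.04,until_force=10))
    p=readout.get_tcp_pos(); print(p,(p-h)@u,np.round(readout.get_ft_force(),2),readout.get_time())
E
```

```text
contact False [ 0.63004459 -0.15900996  0.00779237]
0.1031613072482209 30.000012516975403 [-0.22  1.49  3.64]
False True
[ 0.47186423 -0.16100363  0.00828197] -0.15814758937374007 [0.92 0.91 2.73] 24.1583
```

Drawer at its stop, fully open. Now pick the stone.

Run:
```python
from h import *
p=np.array(readout.get_tcp_pos()); manip.command_gripper(.45)
manip.movel(p+[0,0,.09],v=.2); manip.command_gripper(1.)
s=np.array([.372,-.2905,.018-DZ]); q=quat(np.pi/2+.268)
manip.move_pose(s+[0,0,.08],q)
print("contact",manip.movel(s+[0,0,.015],v=.12,until_force=8),manip.movel(s,v=.04,until_force=5),readout.get_tcp_pos())
manip.command_gripper(0); print(readout.get_grip_width()*88,readout.get_finger_force(),np.round(readout.get_ft_force(),2))
print(readout.get_tcp_pos())
manip.movel(s+[0,0,.15],v=.15); manip.wait(.2); print(readout.get_grip_width()*88,np.round(readout.get_ft_force(),2),np.round(readout.get_ft_torque(),2),readout.get_time())
```

```text
contact False False [ 0.37182075 -0.29043155 -0.01118022]
45.590077353321114 29.98425453901291 [ 0.41 -0.25  1.07]
[ 0.37199575 -0.29049608 -0.01095584]
45.494309437001256 [-0.1  -0.12 -5.13] [-0.03 -0.15 -0.01] 30.2917
```

Run:
```python
from h import *
w=.016; u=np.array([np.cos(w),np.sin(w),0]); q=quat(np.pi/2+w)
t=np.array([.472,-.161,-.011+.015])+u*(.045+.012+.078)
manip.move_pose(t+[0,0,.12],q); manip.wait(.2); print(np.round(readout.get_ft_force(),2))
print(manip.movel(t+[0,0,.012],v=.12,until_force=10))
c=manip.movel(t-[0,0,.006],v=.02,until_force=3); print("touch",c,readout.get_tcp_pos()-t,np.round(readout.get_ft_force(),2))
if c:
    manip.command_gripper(.75); p=np.array(readout.get_tcp_pos()); print(np.round(readout.get_ft_force(),2))
    manip.movel(p+[0,0,.15],v=.15); manip.wait(.2)
    a=read_camera("side"); im=read_camera("wrist")
    l=cv2.resize(a[110:210,190:322,::-1],(396,300),interpolation=cv2.INTER_CUBIC)
    cv2.imwrite("pics/m4.png",np.hstack([l,cv2.resize(cv2.convertScaleAbs(im[:,:,::-1],alpha=1.3),(396,300))]))
print(readout.get_time())
```

```text
[-0.57  0.47 -5.35]
False
touch True [ 1.67683376e-04  9.91138352e-06 -8.42524003e-05] [0.79 0.3  3.99]
[-0.17  0.6  -0.11]
35.2
```

View pics/m4.png

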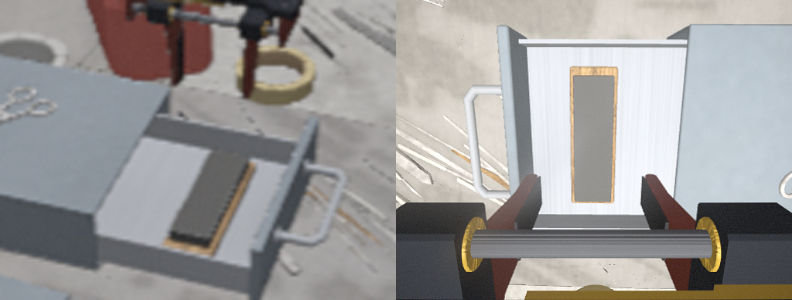

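The stone lies flat in the open drawer, square and well clear of panel and roof. Pushing it shut with closed fingers on the bar.

Run:
```python
from h import *
w=.016; u=np.array([np.cos(w),np.sin(w),0])
h=np.array([.472,-.161,.040-DZ])
manip.movel(h-u*.045+[0,0,.12],v=.2); manip.command_gripper(0)
print(manip.movel(h-u*.045,v=.15,until_force=8))
print(manip.movel(h+u*.125,v=.08,until_force=20),readout.get_tcp_pos(),np.round(readout.get_ft_force(),2))
print(manip.movel(h+u*.17,v=.03,until_force=15)); p=np.array(readout.get_tcp_pos()); print(p,(p-h)@u,np.round(readout.get_ft_force(),2))
manip.movel(p-u*.04,v=.1); p=np.array(readout.get_tcp_pos()); manip.movel(p+[0,0,.2],v=.2)
np.savez("pics/w5.npz",p=readout.get_tcp_pos(),q=readout.get_ee_rot()); im=read_camera("wrist"); cv2.imwrite("pics/w5.png",im[:,:,::-1])
i=read_camera("side"); cv2.imwrite("pics/s5.png",i[:,:,::-1])
print(readout.get_time())
```

```text
False
False [ 0.5969128  -0.15896035  0.01109939] [ 0.01 -0.13 -1.33]
True
[ 0.62203593 -0.15830619  0.01033802] 0.15005982017068306 [ 0.01  0.13 -0.88]
43.25
```

Confirming with a second, slow push to see whether any travel remains.

Run:
```python
from h import *
w=.016; u=np.array([np.cos(w),np.sin(w),0])
h=np.array([.472,-.161,.040-DZ])
manip.movel(h+u*.11,v=.2); manip.movel(h+u*.138,v=.1,until_force=15)
for d in np.arange(.140,.160,.002):
    c=manip.movel(h+u*d,v=.02,until_force=14); f=np.array(readout.get_ft_force()); print(round(d,3),c,((np.array(readout.get_tcp_pos())-h)@u).round(4),f.round(1))
    if c or abs(f[0])>14: break
p=np.array(readout.get_tcp_pos()); manip.movel(p-u*.04,v=.1); p=np.array(readout.get_tcp_pos()); manip.movel(p+[0,0,.2],v=.25)
print(readout.get_time())
im=read_camera("side").astype(int)
print(im[150:175:4,205:265].sum(2)[:, ::2].tolist()[2])
```

```text
0.14 False 0.1396 [ 0.1  0.5 -0. ]
0.142 False 0.142 [-0.   0.1 -0.7]
0.144 False 0.1441 [ 1.   0.2 -0.5]
0.146 False 0.1462 [ 0.6  0.  -0.7]
0.148 False 0.1481 [-0.5  0.3 -0.4]
0.15 False 0.1501 [-0.4 -0.8  0.1]
0.152 False 0.15 [-6.  -0.1  4.4]
0.154 False 0.15 [-12.5  -0.1   8.6]
0.156 False 0.1499 [-18.7  -1.7  15. ]
48.6417
[456, 459, 460, 457, 460, 457, 456, 450, 455, 451, 449, 450, 446, 443, 447, 356, 444, 328, 212, 231, 236, 239, 295, 341, 397, 525, 438, 480, 466, 460]
```

```bash
python3 -c "
from station import manip, readout, read_camera, camera_info
print(manip.job_done(),readout.get_time())"
```

```text
the job is handed in; nothing more can be done
the job is handed in; nothing more can be done
```

The stone lies flat in the wide unit's drawer, seen in the camera before closing; the drawer is pushed shut to its stop (checked by force, not by picture), and the job was handed in at about 49 s.

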